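# Lock a connector module into its test fixture with the cam

### The job

Slide the connector module along its rails, just until it touches the spring probes and its bolt pin stands in the mouth of the cam hook, without shoving it against the springs. Then turn the cam about half a turn clockwise (seen from above) by its grip bar, so that the hook catches the pin and draws the module tight against the stop posts. Stop as soon as it is firmly tight, do not force it, let go, and leave the other things where they are.

Things in the scene. Friction and masses are not known exactly. Their poses are not given: they have to be found in the camera images.
- fixture: aluminium base plate 110 (x) by 230 (y) by 12 mm, fixed; origin centred on its underside. Its +y is the way the module slides home. Two steel rails along y at x = +-30.5 mm (12 wide, tops 30 mm over the table, y from -113 to +19 mm) leave a channel 49 mm wide. The cam axis is upright at x = 0, y = +70 mm.
- probe_tips (a point): midway between the tips of two brass spring probes (6 mm thick, at x = +-16 mm of the fixture, 28 mm over the table) standing about 7.5 mm out of two rubber-faced stop posts (14 by 7 mm, tops 36 mm over the table) towards -y. Together they push the module back with 2 N at first touch, 0.7 N more per mm; let go, it returns to about first touch.
- module: loose black connector module, about 350 g, between the rails: housing 46 (x) by 60 (y) by 24 mm, origin centred on its underside (12 mm over the table), axes as the fixture's. Grip rib on top 14 mm thick (x), 26 mm long (y), centred at y = -5.5 mm, from 24 to 56 mm over the origin. A flat steel bolt sticks out of its front (+y) face.
- rib (a point): point in the middle of the module's grip rib, 46 mm over the module's origin, 10 mm below the rib's top
- bolt_pin (a point): middle of the upright steel pin (8 mm thick, 15 mm tall) at the end of the module's bolt, 60 mm ahead (+y) of the module's origin, 30 mm ahead of its front face. At first touch of the probes it is 26 mm from the cam axis; the hook catches it if nearer than 29 mm. Tight on the posts it is 18.5 mm from the axis, 1.2 mm more or less as the posts are shimmed.
- cam (a joint): cam angle, rad, growing clockwise seen from above: starts near 0 (mouth to the module), end stop 3.3. The hook tip passes the pin at 0.6, then draws it in 4.2 mm per rad; firmly tight at 2.5 to 3.15, as the posts are shimmed. Takes 0.1 N m free, 0.2 against the springs, then rises steeply: 0.4 to 0.8 is firmly tight. Hook and pin must end pressed with over 25 N, never over 120 N. Holds where left.
- cam_grip (a point): on the cam axis, in the black grip bar on top of the cam, 60 mm over the table; its x runs along the bar. Bar 46 mm long, 13 mm thick, 36 to 68 mm over the table; along the fixture's x when the joint reads 0. Below it a steel disc (42 mm diameter, top 37 mm up) and the spiral hook (reaching 43 mm from the axis, top 33 mm up).
- spare: bystander: black module without a bolt, loose on the table beside the fixture; origin centred on its underside. Leave it alone.
- gauge: bystander: steel plug gauge, 26 mm wide, 48 mm tall, upright beside the fixture; origin centred on its underside. Leave it alone.
- pen: bystander: white marker pen, 12 mm thick, 130 mm long, on the table on the fixture's robot side; origin under its middle. Leave it alone.

How it is judged:
By the outcome, as a careful person would: the job done as asked, in the order asked, and still so for the second after the job is handed in, with the robot touching nothing.
It also fails if it takes over 72 s, if anything falls off the work surface, if the arm or the gripper's body presses on something with over 40 N, if the wrist force passes 120 N, or if a joint passes its speed limit or range.

### The arm

A 6-joint arm with a two-finger parallel gripper is mounted at the origin on the work surface. World frame = base frame: x ahead of the robot, y to its left, z up, the work surface at z = 0. Lengths are in m, angles in rad, forces in N, time in s.
With the tool pointing down it reaches from about 0.425 to 0.95 m from the base axis. Payload 3.5 kg.
Tool frame: the origin (TCP) lies at the very end of the fingers, on their centre line; the grasp point (between the pads) lies 19 mm behind it; x points along the fingers, y is the direction in which the jaws open and shut, and the axes are right-handed (so a half turn about x gives the same grasp; the last joint's range is limited). The gripper opens to 85 mm and grips with 20 to 120 N. Pads are 22 mm wide; open, the fingers measure 114 mm over their backs; the gripper's body (76 mm by 85 mm) begins 54 mm behind the grasp point. The pads swing forward as they close: fully open they stand 13 mm farther back than shut.
Start: joints at [-1.288, 0.286, 1.577, -0, 1.279, -0.15], TCP at [0.283, -0.613, 0.231] pointing down, gripper open.
Joint ranges: [-2.77, 2.77], [-0.9, 2.22], [0.21, 2.48], [-1.53, 4.67], [0.24, 2.81], [-2.84, 2.84]. Speed limits (rad/s): [2.79, 2.79, 3.14, 3.14, 3.14, 3.14].

### API

Orientations are given as a rotation vector (axis times angle).
In Python, from station import env, eyes gives the robot as it stands. The module is installed in compiled form; this text tells all that it offers.
- The arm moves only by the tool arm_command, never from a script. Its argument "motion" is a list of rows, each an object with "travel": the shift along the tool's x, y, z in mm, a list of three; "delta_rot": the turn, a rotation vector about the tool's x, y, z in degrees, a list of three. In form: [{"travel": [x, y, z], "delta_rot": [wx, wy, wz]}, ...]. A call has 1 to 20 rows; each row shifts and turns the commanded pose from where the row before left it, along the tool's axes as they then stand; what a row does not reach is not made up. A row lasts 1/12 s, in which the tool goes at most 41.7 mm and 7.16 degrees, less where a joint would pass 70% of its speed; a pose out of reach is approached as far as the arm can. A call with a gripper value outside its range is refused whole. "fingers" is the opening, from 0 (shut) to 1 (fully open), set as the call begins (left out, the last holds). The fingers move at their own pace and stop on an object; "squeeze" is the grip in N (left out, the last holds). Time passes only in rows, so rows that do not move let the fingers close. It gives the time, the measured TCP pose, the force and the opening at its end, in the units of the state.
- env.get_obs(): the state, without advancing time (a new reading comes with each control period).
- eyes.grab_frame(name): name is "scene" or "top" or "wrist"; returns a dict with "color" (480x640x3 uint8, red, green, blue), "mtx" (3x3 intrinsics, pixels), "D" ([k1, k2, p1, p2, k3] as OpenCV has them; the pictures are not rectified), "rvec" (rotation vector, rad) and "tvec" (3), from world to camera coordinates, as OpenCV has them. Camera axes: x right, y down, z forward; pixel columns grow to the right and rows downward; lengths in m; the calibration is good to about 2 mm. A picture is of the moment at which its call begins. There is no depth.
- env.job_done(): hands the job in, once; it reports no verdict.
The state is a dict: "time": time; "joint_pos": joint angles; "qvel": joint speeds; "joint_torque": joint torques, N m; "tcp_pos": TCP position; "orientation": TCP orientation; "force": force on the tool from outside, world axes, zero at the start; "wrist_torque": the same for the moment, N m; "opening": opening from 0.0 (shut) to 1.0 (fully open).
Only numpy, scipy, OpenCV 4.12 (cv2) and the standard library are available. Lean on these libraries where they do the work, as an engineer would, in place of code of your own. Each camera call takes 0.05 s, during which the arm holds its last target. There are 200 camera calls.

## Working session

There is one attempt and no reset: what is moved stays moved. The work goes in short steps, Python scripts to look and compute and a tool call to move; the robot and the scene stay as the last step left them, time stands still between calls to the robot, and variables do not carry over. Pictures are saved under pics/ and viewed, about 8 in all and at most 12, crops included, and the job is handed in when it is done.

Besides the shell and the picture viewer there is one more tool, called after "Call:" as name(argument=value, ...), one argument or row to a line, values as JSON. arm_command: Moves the arm, as the interface text tells. Its arguments: {"type":"object","properties":{"motion":{"type":"array"},"fingers":{"type":"number"},"squeeze":{"type":"number"}},"required":["motion"]}

```bash
mkdir -p pics; cat > h.py <<'E'
import numpy as np, cv2
from station import env, eyes
def grab(n,f=None):
    d=eyes.grab_frame(n)
    if f: cv2.imwrite(f'pics/{f}.png',d['color'][:,:,::-1])
    return d
def ray(d,uv,z):
    R=cv2.Rodrigues(np.array(d['rvec'],float))[0]; t=np.array(d['tvec'],float).ravel()
    p=cv2.undistortPoints(np.array(uv,float).reshape(-1,1,2),np.array(d['mtx']),np.array(d['D'])).reshape(-1,2)
    c=-R.T@t; v=np.c_[p,np.ones(len(p))]@R
    return c+v*((np.array(z)-c[2])/v[:,2])[:,None]
def proj(d,P):
    return cv2.projectPoints(np.array(P,float).reshape(-1,3),np.array(d['rvec'],float),np.array(d['tvec'],float),np.array(d['mtx']),np.array(d['D']))[0].reshape(-1,2)
E
python3 - <<'E'
from h import *
a=grab('top','top1'); b=grab('scene','scene1')
print(env.get_obs())
for d in(a,b):
    R=cv2.Rodrigues(np.array(d['rvec'],float))[0]; print(-R.T@np.array(d['tvec']).ravel(), R.round(2).tolist())
E
```

```text
{'time': 0.1, 'joint_pos': array([-1.28795335e+00,  2.87102865e-01,  1.57801249e+00, -1.96342701e-05,
        1.27860760e+00, -1.49983977e-01]), 'qvel': array([ 0.00127759, -0.00160444, -0.00174373,  0.00014024,  0.00196546,
        0.00137708]), 'joint_torque': array([ 6.97226569e-04, -4.07297945e+01, -2.93700063e+01, -1.42753374e-04,
        3.44039167e-03,  6.07063754e-06]), 'tcp_pos': array([ 0.28298754, -0.61216788,  0.23007811]), 'orientation': array([ 1.9827347 ,  0.43811536, -1.98305988]), 'force': array([-0.49894089,  0.60795651, -0.33285424]), 'wrist_torque': array([-0.02914902,  0.00186037, -0.00066965]), 'opening': 1.0011223328238736}
[0.54762961 0.00538596 0.79214436] [[0.03, -1.0, -0.01], [-1.0, -0.02, -0.08], [0.08, 0.02, -1.0]]
[1.07793145 0.48779275 0.60707126] [[-0.7, 0.71, -0.02], [0.47, 0.43, -0.77], [-0.54, -0.55, -0.64]]
```

View pics/top1.png

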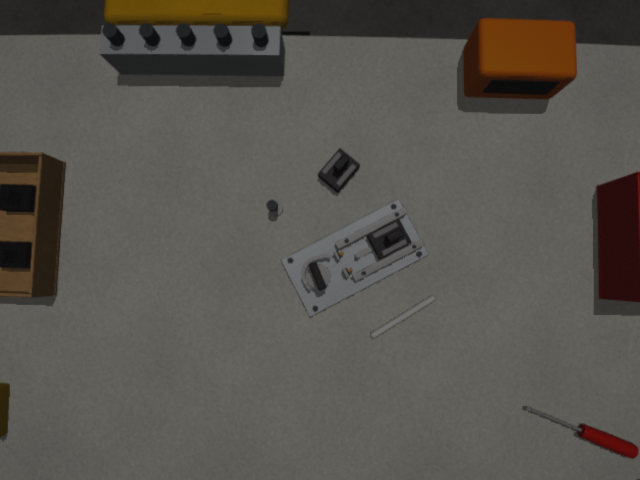

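View pics/scene1.png

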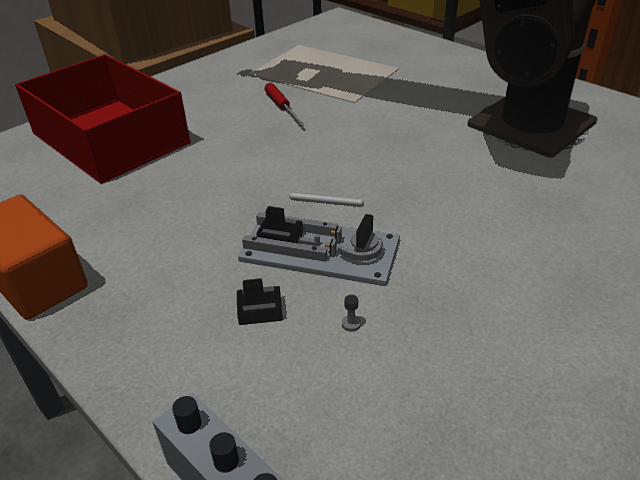

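The top view shows the fixture with corners near (397,201), (427,254), (313,317) and (282,261). The cam bar is near (317,275) and the module rib near (392,238). The spare (339,170), gauge (273,208) and pen (403,317) stand clear of it. The scene view agrees.

```bash
python3 - <<'E'
from h import *
d=grab('top'); c=d['color'].astype(int)
m=((c[:,:,2]-c[:,:,0])>3).astype(np.uint8); 
roi=np.zeros_like(m); roi[190:325,275:435]=1
m=cv2.morphologyEx(m*roi,cv2.MORPH_CLOSE,np.ones((9,9)))
m=cv2.morphologyEx(m,cv2.MORPH_OPEN,np.ones((5,5)))
cs=max(cv2.findContours(m,0,2)[0],key=cv2.contourArea)
r=cv2.boxPoints(cv2.minAreaRect(cs)); print(r.round(1).tolist(),m.sum())
man=np.array([[397,201],[427,254],[313,317],[282,261]])
for q in(r,man):
    P=ray(d,q,[.012]*4); print(P.round(4).tolist(),'c',P.mean(0).round(4),[np.linalg.norm(P[i]-P[i-1]).round(4) for i in range(4)])
# rib top blob / bar top, darkest
print(ray(d,[[340,167],[271,204],[403,317],[317,274],[392,238]],[.05,.048,.01,.068,.068]).round(4))
E
```

```text
[[295.0, 295.0], [352.0, 238.0], [381.5, 267.5], [324.5, 324.5]] 2727
[[0.5131, 0.0667, 0.012], [0.6129, -0.0282, 0.012], [0.5636, -0.0796, 0.012], [0.4647, 0.0151, 0.012]] c [ 0.5386 -0.0065  0.012 ] [np.float64(0.0707), np.float64(0.1377), np.float64(0.0712), np.float64(0.137)]
[[0.6789, -0.1045, 0.012], [0.5886, -0.157, 0.012], [0.4767, 0.035, 0.012], [0.5704, 0.0908, 0.012]] c [ 0.5787 -0.0339  0.012 ] [np.float64(0.2234), np.float64(0.1045), np.float64(0.2222), np.float64(0.109)]
[[ 0.727  -0.0043  0.05  ]
 [ 0.6629  0.1081  0.048 ]
 [ 0.4806 -0.1178  0.01  ]
 [ 0.5496  0.0284  0.068 ]
 [ 0.6098 -0.0894  0.068 ]]
```

```bash
cat >> h.py <<'E'
from scipy.spatial.transform import Rotation as Ro
def plan(target,yaw):
    "shift (mm, tool axes) and remaining turn about tool x (deg) to bring tool y to world yaw (mod 180), pointing down"
    o=env.get_obs(); R=Ro.from_rotvec(o['orientation']).as_matrix(); 
    y=np.array([np.cos(yaw),np.sin(yaw),0]); best=[]
    for s in(1,-1):
        x=np.array([0,0,-1.]); T=np.c_[x,s*y,np.cross(x,s*y)]
        best.append(np.degrees(Ro.from_matrix(R.T@T).as_rotvec()).round(1).tolist())
    t=(R.T@(np.array(target)-o['tcp_pos'])*1e3).round(1)
    print('t',o['time'],'tcp',o['tcp_pos'].round(4),'shift',t.tolist(),'turn',best,'tooly',R[:,1].round(3),'toolz',R[:,2].round(3),'F',o['force'].round(1),'M',o['wrist_torque'].round(2),'open',round(o['opening'],3),'q6',o['joint_pos'].round(2))
E
python3 - <<'E'
from h import *
plan([.585,-.045,.27],np.radians(29.6))
E
```

```text
t 0.15 tcp [ 0.283  -0.6122  0.2303] shift [-38.9, -388.4, -512.1] turn [[-94.8, -0.1, 0.1], [85.2, 0.1, 0.1]] tooly [ 0.419 -0.908 -0.002] toolz [-0.908 -0.419 -0.   ] F [ 1.2  0.2 -0.5] M [-0.02 -0.07 -0.04] open 0.998 q6 [-1.29  0.29  1.58 -0.    1.28 -0.15]
```

Call:
arm_command(
  motion=[
    {"travel": [-2,-19.4,-25.6],"delta_rot": [0,0,0]},
    {"travel": [-2,-19.4,-25.6],"delta_rot": [0,0,0]},
    {"travel": [-2,-19.4,-25.6],"delta_rot": [0,0,0]},
    {"travel": [-2,-19.4,-25.6],"delta_rot": [0,0,0]},
    {"travel": [-2,-19.4,-25.6],"delta_rot": [0,0,0]},
    {"travel": [-2,-19.4,-25.6],"delta_rot": [0,0,0]},
    {"travel": [-2,-19.4,-25.6],"delta_rot": [0,0,0]},
    {"travel": [-2,-19.4,-25.6],"delta_rot": [0,0,0]},
    {"travel": [-2,-19.4,-25.6],"delta_rot": [0,0,0]},
    {"travel": [-2,-19.4,-25.6],"delta_rot": [0,0,0]},
    {"travel": [-2,-19.4,-25.6],"delta_rot": [0,0,0]},
    {"travel": [-2,-19.4,-25.6],"delta_rot": [0,0,0]},
    {"travel": [-2,-19.4,-25.6],"delta_rot": [0,0,0]},
    {"travel": [-2,-19.4,-25.6],"delta_rot": [0,0,0]},
    {"travel": [-2,-19.4,-25.6],"delta_rot": [0,0,0]},
    {"travel": [-2,-19.4,-25.6],"delta_rot": [0,0,0]},
    {"travel": [-2,-19.4,-25.6],"delta_rot": [0,0,0]},
    {"travel": [-2,-19.4,-25.6],"delta_rot": [0,0,0]},
    {"travel": [-2,-19.4,-25.6],"delta_rot": [0,0,0]},
    {"travel": [-2,-19.4,-25.6],"delta_rot": [0,0,0]},
  ],
)

```text
time: 1.82
tcp_pos: [0.5855, -0.0441, 0.2711]
orientation: [1.982, 0.436, -1.983]
force: [0.2, 0.1, 0.3]
opening: 0.997
```

Call:
arm_command(
  motion=[
    {"travel": [0,0,0],"delta_rot": [-6.8,0,0]},
    {"travel": [0,0,0],"delta_rot": [-6.8,0,0]},
    {"travel": [0,0,0],"delta_rot": [-6.8,0,0]},
    {"travel": [0,0,0],"delta_rot": [-6.8,0,0]},
    {"travel": [0,0,0],"delta_rot": [-6.8,0,0]},
    {"travel": [0,0,0],"delta_rot": [-6.8,0,0]},
    {"travel": [0,0,0],"delta_rot": [-6.8,0,0]},
    {"travel": [0,0,0],"delta_rot": [-6.8,0,0]},
    {"travel": [0,0,0],"delta_rot": [-6.8,0,0]},
    {"travel": [0,0,0],"delta_rot": [-6.8,0,0]},
    {"travel": [0,0,0],"delta_rot": [-6.8,0,0]},
    {"travel": [0,0,0],"delta_rot": [-6.8,0,0]},
    {"travel": [0,0,0],"delta_rot": [-6.8,0,0]},
    {"travel": [0,0,0],"delta_rot": [-6.4,0,0]},
    {"travel": [0,0,0],"delta_rot": [0,0,0]},
    {"travel": [0,0,0],"delta_rot": [0,0,0]},
  ],
)

```text
time: 3.15
tcp_pos: [0.585, -0.0457, 0.271]
orientation: [0.823, 1.41, -0.823]
force: [0.1, -0.4, 0.3]
opening: 0.994
```

```bash
python3 - <<'E'
from h import *
d=grab('wrist','w1'); plan([.61,-.089,.12],np.radians(29.6))
fc=np.array([.5787,-.0339]);ex=np.array([.869,.494]);ey=np.array([-.494,.869])
P=[np.r_[fc+a*ex+b*ey,z] for a,b,z in[(-.055,-.115,.012),(.055,-.115,.012),(.055,.115,.012),(-.055,.115,.012),(0,.07,.068)]]
print(proj(d,P).round(0).tolist())
E
```

```text
t 3.2 tcp [ 0.585  -0.0457  0.271 ] shift [151.0, 0.5, 50.0] turn [[-0.2, -0.0, 0.0], [179.8, 0.0, 0.0]] tooly [ 0.871  0.492 -0.   ] toolz [ 0.492 -0.871 -0.   ] F [ 0.6  0.1 -0.2] M [ 0.   -0.04  0.02] open 1.0 q6 [-0.25  0.06  1.76 -0.    1.32 -0.76]
[[257.0, 282.0], [365.0, 282.0], [374.0, 37.0], [246.0, 37.0], [310.0, 91.0]]
```

View pics/w1.png

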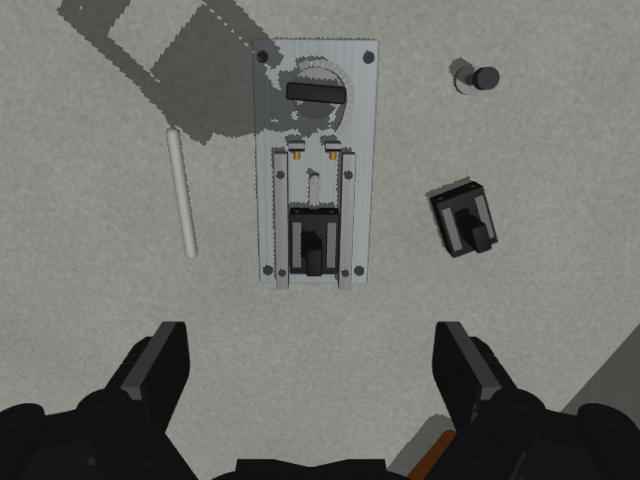

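The wrist view shows the plate corners at (254,40), (378,40), (366,283) and (260,282), with the bar top near (317,93). The rib top is at (307..322, 247..275), the module front edge is on row 209, the pin is at about (314,175) and the probe tips are at (297,158) and (333,158).

```bash
python3 - <<'E'
from h import *
d=grab('wrist')
q=ray(d,[[260,282],[366,283],[378,40],[254,40]],[.012]*4)
print(q.round(4).tolist())
fc=q.mean(0)[:2]; ey=(q[2]+q[3]-q[0]-q[1])[:2]; ey/=np.linalg.norm(ey); ex=np.array([ey[1],-ey[0]])
print('fix',fc.round(4),'yaw',np.degrees(np.arctan2(ex[1],ex[0])).round(2))
n=['railL','railR','bar L','bar R','ribfrontL','ribfrontR','ribrearL','ribrearR','modfL','modfR','pin','tipL','tipR']
p=[[282,289],[345,289],[288,91],[346,95],[307,247],[322,247],[307,275],[322,275],[289,209],[340,209],[314,175],[297,159],[333,159]]
P=ray(d,p,[.03,.03,.068,.068,.068,.068,.068,.068,.036,.036,.033,.028,.028])
for k,v in zip(n,P): print(k,v[:2].round(4),'fixture mm',(1e3*(v[:2]-fc)@np.c_[ex,ey]).round(1))
cv2.imwrite('pics/w2.png',cv2.resize(d['color'][30:300,235:395,::-1],None,fx=2.2,fy=2.2,interpolation=3))
E
```

```text
[[0.5903, -0.159, 0.012], [0.6852, -0.1067, 0.012], [0.574, 0.0929, 0.012], [0.4811, 0.0403, 0.012]]
fix [ 0.5827 -0.0331] yaw 28.93
railL [ 0.6105 -0.1468] fixture mm [ -30.6 -113. ]
railR [ 0.6644 -0.1164] fixture mm [  31.3 -112.4]
bar L [0.5293 0.0189] fixture mm [-21.6  71.4]
bar R [0.5693 0.0382] fixture mm [22.9 68.9]
ribfrontL [ 0.604  -0.0844] fixture mm [ -6.2 -55.2]
ribfrontR [ 0.6151 -0.0781] fixture mm [  6.7 -55.1]
ribrearL [ 0.6167 -0.1071] fixture mm [ -6.  -81.2]
ribrearR [ 0.6281 -0.1006] fixture mm [  7.1 -81.1]
modfL [ 0.5773 -0.0707] fixture mm [-22.9 -30.3]
modfR [ 0.6175 -0.048 ] fixture mm [ 23.3 -29.9]
pin [ 0.582  -0.0331] fixture mm [-0.6  0.4]
tipL [ 0.5621 -0.0288] fixture mm [-15.8  13.7]
tipR [ 0.5901 -0.013 ] fixture mm [16.3 14. ]
```

View pics/w2.png

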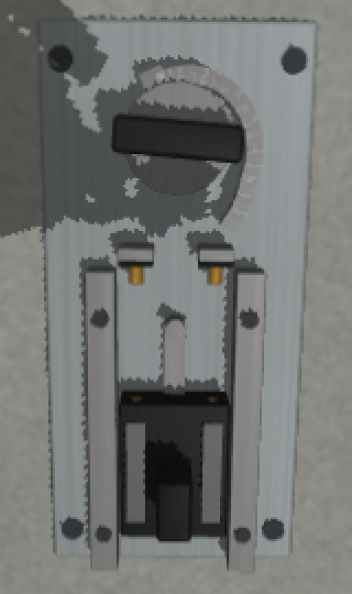

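Everything agrees with the drawing. The fixture centre is at (0.5827, -0.0331) with yaw 28.9°. The front face is at y=-30 and the tips at y≈+14, so the slide is about 44 mm.

```bash
cat >> h.py <<'E'
FC=np.array([.5827,-.0331]); YAW=np.radians(28.93); EX=np.array([np.cos(YAW),np.sin(YAW)]); EY=np.array([-EX[1],EX[0]])
def W(x,y,z): return np.r_[FC+x*1e-3*EX+y*1e-3*EY,z*1e-3]
def fxy(p): return (1e3*(np.array(p)[:2]-FC)@np.c_[EX,EY]).round(2)
E
python3 - <<'E'
from h import *
plan(W(.3,-67,43),YAW)
E
```

```text
t 3.25 tcp [ 0.5851 -0.0457  0.2711] shift [228.1, 3.9, 54.9] turn [[0.5, -0.0, 0.0], [-179.5, -0.0, -0.0]] tooly [ 0.871  0.492 -0.   ] toolz [ 0.492 -0.871 -0.   ] F [-0.4 -0.   0.5] M [ 0.    0.02 -0.03] open 0.999 q6 [-0.25  0.06  1.76  0.    1.32 -0.77]
```

Call:
arm_command(
  motion=[
    {"travel": [0,1,13.7],"delta_rot": [0.5,0,0]},
    {"travel": [0,1,13.7],"delta_rot": [0,0,0]},
    {"travel": [0,1,13.7],"delta_rot": [0,0,0]},
    {"travel": [0,0.9,13.8],"delta_rot": [0,0,0]},
    {"travel": [25,0,0],"delta_rot": [0,0,0]},
    {"travel": [25,0,0],"delta_rot": [0,0,0]},
    {"travel": [25,0,0],"delta_rot": [0,0,0]},
    {"travel": [25,0,0],"delta_rot": [0,0,0]},
    {"travel": [25,0,0],"delta_rot": [0,0,0]},
    {"travel": [20,0,0],"delta_rot": [0,0,0]},
    {"travel": [0,0,0],"delta_rot": [0,0,0]},
    {"travel": [0,0,0],"delta_rot": [0,0,0]},
  ],
  fingers=0.6,
  squeeze=25,
)

```text
time: 4.25
tcp_pos: [0.615, -0.0925, 0.1249]
orientation: [0.828, 1.41, -0.829]
force: [-0.2, -0.5, 0.5]
opening: 0.6
```

```bash
python3 - <<'E'
from h import *
d=grab('wrist','w3'); plan(W(.3,-67,43),YAW)
E
```

```text
t 4.3 tcp [ 0.6162 -0.0927  0.1268] shift [83.8, -0.2, -1.4] turn [[0.1, 0.0, -0.0], [-179.9, 0.0, 0.0]] tooly [0.874 0.486 0.   ] toolz [ 0.486 -0.874  0.   ] F [ 0.6  0.2 -0.5] M [-0.02 -0.03  0.07] open 0.601 q6 [-0.31  0.28  1.79 -0.    1.07 -0.82]
```

View pics/w3.png

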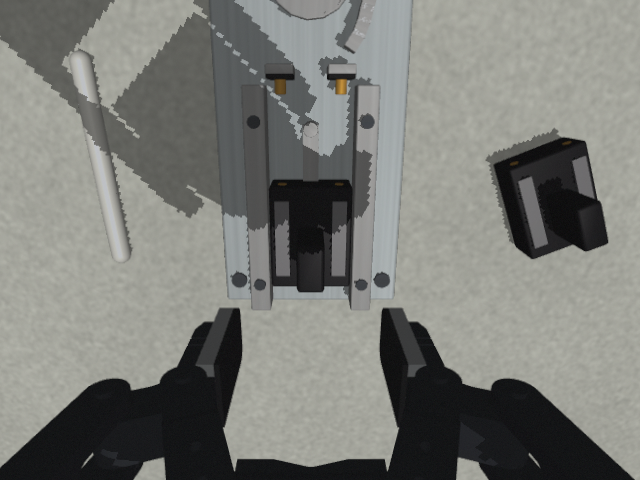

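The rib (298..325, 228..292) is centred between the pads (mid ≈311), so the alignment is good. Next: descend, then close.

Call:
arm_command(
  motion=[
    {"travel": [18,0,-1],"delta_rot": [0,0,0]},
    {"travel": [18,0,0],"delta_rot": [0,0,0]},
    {"travel": [16,0,0],"delta_rot": [0,0,0]},
    {"travel": [14,0,0],"delta_rot": [0,0,0]},
    {"travel": [11,0,0],"delta_rot": [0,0,0]},
    {"travel": [6,0,0],"delta_rot": [0,0,0]},
    {"travel": [0,0,0],"delta_rot": [0,0,0]},
    {"travel": [0,0,0],"delta_rot": [0,0,0]},
    {"travel": [0,0,0],"delta_rot": [0,0,0]},
  ],
)

```text
time: 5.05
tcp_pos: [0.6158, -0.0912, 0.0445]
orientation: [0.828, 1.406, -0.827]
force: [0.4, -0.2, 1.2]
opening: 0.601
```

Call:
arm_command(
  motion=[
    {"travel": [0,0,0],"delta_rot": [0,0,0]},
    {"travel": [0,0,0],"delta_rot": [0,0,0]},
    {"travel": [0,0,0],"delta_rot": [0,0,0]},
    {"travel": [0,0,0],"delta_rot": [0,0,0]},
    {"travel": [0,0,0],"delta_rot": [0,0,0]},
    {"travel": [0,0,0],"delta_rot": [0,0,0]},
    {"travel": [0,0,0],"delta_rot": [0,0,0]},
    {"travel": [0,0,0],"delta_rot": [0,0,0]},
  ],
  fingers=0,
  squeeze=25,
)

```text
time: 5.72
tcp_pos: [0.6154, -0.0911, 0.044]
orientation: [0.828, 1.407, -0.827]
force: [0.1, -0.2, 5.2]
opening: 0.156
```

```bash
python3 - <<'E'
from h import *
plan(W(.3,-67,43),YAW); print(fxy(env.get_obs()['tcp_pos']))
E
```

```text
t 5.7167 tcp [ 0.6154 -0.0911  0.044 ] shift [1.0, -0.3, 0.5] turn [[0.2, 0.0, -0.0], [-179.8, 0.1, 0.1]] tooly [0.874 0.486 0.001] toolz [ 0.486 -0.874  0.001] F [ 0.1 -0.2  5.2] M [0.04 0.11 0.02] open 0.156 q6 [-0.31  0.38  1.82 -0.    0.93 -0.82]
[  0.57 -66.54]
```

Gripped: opening 13 mm on a 14 mm rib. Now I'll relieve the down-force slightly and slide 36 mm of the expected 44 mm.

Call:
arm_command(
  motion=[
    {"travel": [-0.5,0,0],"delta_rot": [0,0,0]},
    {"travel": [0,0,-3],"delta_rot": [0,0,0]},
    {"travel": [0,0,-5],"delta_rot": [0,0,0]},
    {"travel": [0,0,-5],"delta_rot": [0,0,0]},
    {"travel": [0,0,-5],"delta_rot": [0,0,0]},
    {"travel": [0,0,-5],"delta_rot": [0,0,0]},
    {"travel": [0,0,-5],"delta_rot": [0,0,0]},
    {"travel": [0,0,-4],"delta_rot": [0,0,0]},
    {"travel": [0,0,-2],"delta_rot": [0,0,0]},
    {"travel": [0,0,-1],"delta_rot": [0,0,0]},
    {"travel": [0,0,-1],"delta_rot": [0,0,0]},
  ],
)

```text
time: 6.63
tcp_pos: [0.5975, -0.0594, 0.044]
orientation: [0.827, 1.407, -0.827]
force: [0.5, -2.4, 3.6]
opening: 0.158
```

```bash
cat > s.py <<'E'
from h import *
o=env.get_obs(); f=o['force']; print(o['time'],'fix',fxy(o['tcp_pos']),'z',o['tcp_pos'][2].round(4),'F fix',[round(f[:2]@EX,2),round(f[:2]@EY,2)],f[2].round(2),'M',o['wrist_torque'].round(3),o['opening'].round(3))
E
cat > v.py <<'E'
import sys
from h import *
d=grab('wrist'); c=d['color']; x0,y0,x1,y1=map(int,sys.argv[2:6]); k=float(sys.argv[6])
cv2.imwrite(f'pics/{sys.argv[1]}.png',cv2.resize(c[y0:y1,x0:x1,::-1],None,fx=k,fy=k,interpolation=3))
E
python3 s.py; python3 v.py w4 120 0 520 300 2
```

```text
Traceback (most recent call last):
  File "s.py", line 2, in <module>
    o=env.get_obs(); f=o['force']; print(o['time'],'fix',fxy(o['tcp_pos']),'z',o['tcp_pos'][2].round(4),'F fix',[round(f[:2]@EX,2),round(f[:2]@EY,2)],f[2].round(2),'M',o['wrist_torque'].round(3),o['opening'].round(3))
                                                                                                                                                                                                   ^^^^^^^^^^^^^^^^^^
AttributeError: 'float' object has no attribute 'round'
```

View pics/w4.png

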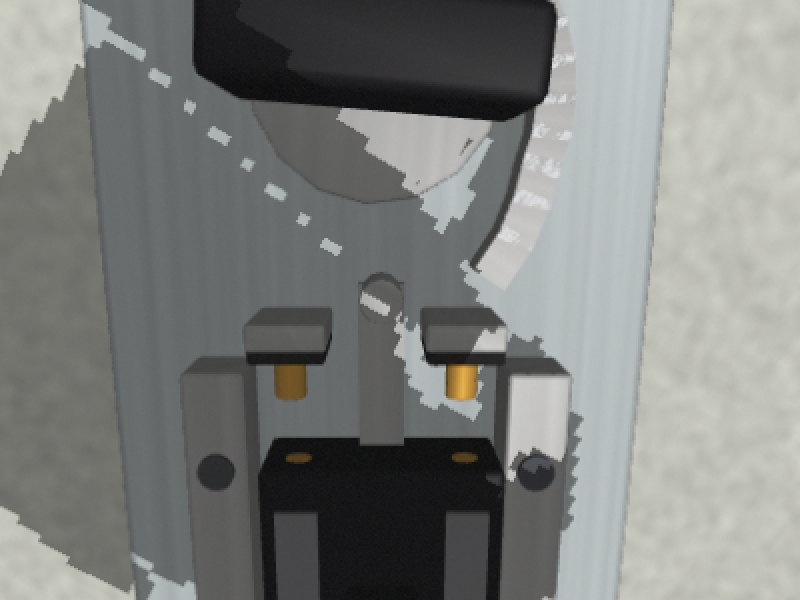

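The pin (380,300 in the crop) is between the posts. The probe tips are near crop row 399 and the module's front top edge near row 475, so a gap remains.

```bash
sed -i "s/o\['opening'\].round(3)/round(o['opening'],3)/" s.py; python3 s.py; python3 - <<'E'
from h import *
d=grab('wrist'); f=lambda p:(120+p[0]/2,p[1]/2)
n=[('tipL',(290,397),.028),('tipR',(461,397),.028),('front',(380,478),.036),('frontlow',(380,438),.012),('pin',(381,300),.037)]
for k,p,z in n: print(k,fxy(ray(d,[f(p)],[z])[0]))
E
```

```text
6.6833 fix [  0.24 -30.1 ] z 0.044 F fix [np.float64(0.22), np.float64(-0.56)] 4.82 M [-0.197 -0.022  0.049] 0.164
tipL [-16.78  13.97]
tipR [15.64 14.08]
front [0.32 0.53]
frontlow [0.32 1.3 ]
pin [ 0.39 33.35]
```

Call:
arm_command(
  motion=[
    {"travel": [0,0,-2],"delta_rot": [0,0,0]},
    {"travel": [0,0,-2],"delta_rot": [0,0,0]},
    {"travel": [0,0,-2],"delta_rot": [0,0,0]},
    {"travel": [0,0,-1],"delta_rot": [0,0,0]},
    {"travel": [0,0,-1],"delta_rot": [0,0,0]},
  ],
)

```text
time: 7.15
tcp_pos: [0.5936, -0.0525, 0.044]
orientation: [0.827, 1.407, -0.827]
force: [0.9, -2.3, 4.6]
opening: 0.153
```

Call:
arm_command(
  motion=[
    {"travel": [0,0,-0.5],"delta_rot": [0,0,0]},
    {"travel": [0,0,-0.5],"delta_rot": [0,0,0]},
  ],
)

```text
time: 7.32
tcp_pos: [0.5932, -0.0516, 0.0441]
orientation: [0.827, 1.407, -0.827]
force: [0.7, -1.1, 4.9]
opening: 0.156
```

```bash
python3 s.py; python3 v.py w5 120 0 520 300 2
```

```text
7.3167 fix [  0.24 -21.29] z 0.0441 F fix [np.float64(0.07), np.float64(-1.28)] 4.94 M [-0.342 -0.105  0.007] 0.156
```

View pics/w5.png

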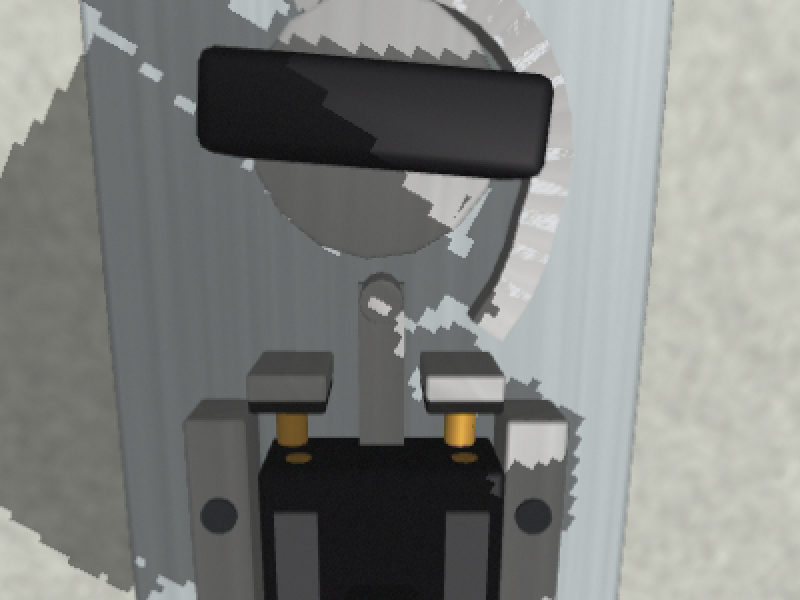

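The tips (row ≈445 in the crop) are about 2.5 mm short of the brass pads on the module's front (row ≈458), and the pin is heading into the hook mouth. I'll go on in small steps, watching the force.

Call:
arm_command(
  motion=[
    {"travel": [0,0,-0.5],"delta_rot": [0,0,0]},
    {"travel": [0,0,-0.5],"delta_rot": [0,0,0]},
    {"travel": [0,0,-0.5],"delta_rot": [0,0,0]},
  ],
)

```text
time: 7.62
tcp_pos: [0.5925, -0.0504, 0.044]
orientation: [0.828, 1.407, -0.827]
force: [1.3, -2.4, 5.1]
opening: 0.158
```

Call:
arm_command(
  motion=[
    {"travel": [0,0,-0.5],"delta_rot": [0,0,0]},
  ],
)

```text
time: 7.7
tcp_pos: [0.5922, -0.0499, 0.044]
orientation: [0.828, 1.407, -0.827]
force: [1.0, -2.0, 5.1]
opening: 0.163
```

Call:
arm_command(
  motion=[
    {"travel": [0,0,-0.5],"delta_rot": [0,0,0]},
  ],
)

```text
time: 7.78
tcp_pos: [0.592, -0.0495, 0.044]
orientation: [0.828, 1.407, -0.827]
force: [1.4, -2.2, 4.9]
opening: 0.157
```

```bash
python3 s.py
```

```text
7.7833 fix [  0.22 -18.85] z 0.044 F fix [np.float64(0.21), np.float64(-2.59)] 4.92 M [-0.362 -0.164 -0.014] 0.157
```

Call:
arm_command(
  motion=[
    {"travel": [0,0,-0.5],"delta_rot": [0,0,0]},
  ],
)

```text
time: 7.87
tcp_pos: [0.5918, -0.0491, 0.044]
orientation: [0.828, 1.407, -0.827]
force: [1.9, -1.9, 5.2]
opening: 0.158
```

Call:
arm_command(
  motion=[
    {"travel": [0,0,-0.5],"delta_rot": [0,0,0]},
  ],
)

```text
time: 7.95
tcp_pos: [0.5917, -0.0489, 0.0441]
orientation: [0.827, 1.406, -0.827]
force: [2.7, -3.8, 3.2]
opening: 0.158
```

```bash
python3 s.py; python3 v.py w6 220 100 420 250 4
```

```text
7.95 fix [  0.22 -18.22] z 0.0441 F fix [np.float64(0.55), np.float64(-4.61)] 3.18 M [-0.631 -0.263 -0.002] 0.158
```

View pics/w6.png

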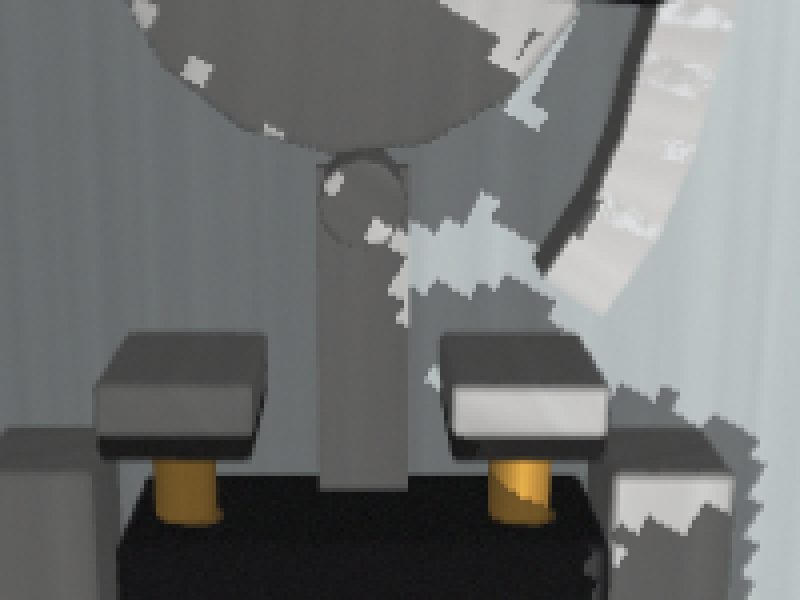

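The force jumped by 2 N and the picture shows the tips (185,520) and (520,515) on the brass pads. The pin (362,200) stands in the hook mouth with the hook tip at (575,290). This is first touch, so I'll let go and rise.

Call:
arm_command(
  motion=[
    {"travel": [0,0,0],"delta_rot": [0,0,0]},
    {"travel": [0,0,0],"delta_rot": [0,0,0]},
    {"travel": [0,0,0],"delta_rot": [0,0,0]},
    {"travel": [0,0,0],"delta_rot": [0,0,0]},
    {"travel": [-10,0,0],"delta_rot": [0,0,0]},
    {"travel": [-20,0,0],"delta_rot": [0,0,0]},
    {"travel": [-25,0,0],"delta_rot": [0,0,0]},
    {"travel": [-25,0,0],"delta_rot": [0,0,0]},
    {"travel": [-10,0,0],"delta_rot": [0,0,0]},
    {"travel": [0,0,0],"delta_rot": [0,0,0]},
    {"travel": [0,0,0],"delta_rot": [0,0,0]},
  ],
  fingers=0.5,
)

```text
time: 8.92
tcp_pos: [0.5913, -0.0485, 0.1341]
orientation: [0.828, 1.407, -0.827]
force: [-0.5, 0.1, -1.0]
opening: 0.503
```

```bash
python3 s.py; python3 - <<'E'
from h import *
d=grab('wrist','w7'); plan(W(0,70,44),YAW+np.radians(90-3.7))
c=d['color'][:, :, :].astype(int).sum(2)
m=((c<130)).astype(np.uint8); m[260:]=0
for k in cv2.findContours(m,0,2)[0]:
    if cv2.contourArea(k)>400: print(cv2.minAreaRect(k), cv2.contourArea(k))
E
```

```text
8.9167 fix [  0.12 -17.63] z 0.1341 F fix [np.float64(-0.38), np.float64(0.35)] -0.99 M [ 0.047 -0.064 -0.068] 0.503
t 8.9667 tcp [ 0.5904 -0.0483  0.1326] shift [88.8, 0.9, -86.9] turn [[-86.1, -0.1, 0.0], [93.9, 0.0, 0.1]] tooly [ 0.874  0.486 -0.001] toolz [ 0.486 -0.874 -0.001] F [-0.6 -0.2 -0.2] M [ 0.04 -0.    0.01] open 0.5 q6 [-0.25  0.21  1.86  0.    1.07 -0.76]
((521.5, 235.5), (88.99998474121094, 46.99999237060547), -0.0) 2491.5
((310.5, 219.0), (80.0, 79.0), 90.0) 3655.0
((308.3363952636719, 79.98652648925781), (98.80668640136719, 29.230459213256836), 4.707851886749268) 2720.5
```

View pics/w7.png

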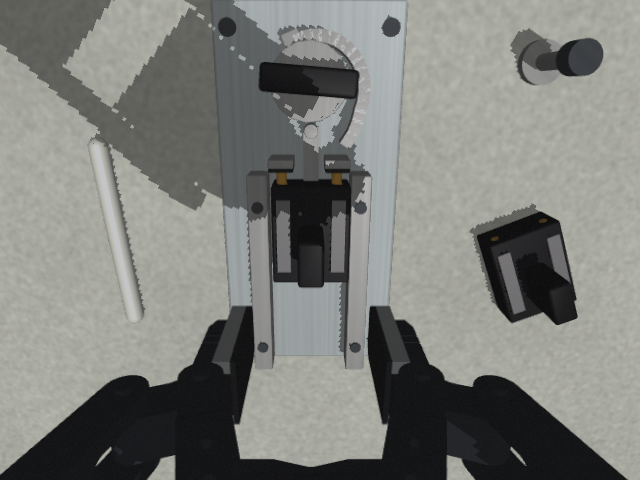

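The module is still on the probes at first touch (tips on the pads at rows ≈185). The bar centre is at (308,80), tilted ≈4° clockwise. Next: move over the cam and turn the jaws across the bar.

Call:
arm_command(
  motion=[
    {"travel": [0,0.2,-18],"delta_rot": [0,0,0]},
    {"travel": [0,0.2,-18],"delta_rot": [0,0,0]},
    {"travel": [0,0.2,-18],"delta_rot": [0,0,0]},
    {"travel": [0,0.2,-18],"delta_rot": [0,0,0]},
    {"travel": [0,0.2,-15],"delta_rot": [0,0,0]},
    {"travel": [0,0,0],"delta_rot": [-6.6,0,0]},
    {"travel": [0,0,0],"delta_rot": [-6.6,0,0]},
    {"travel": [0,0,0],"delta_rot": [-6.6,0,0]},
    {"travel": [0,0,0],"delta_rot": [-6.6,0,0]},
    {"travel": [0,0,0],"delta_rot": [-6.6,0,0]},
    {"travel": [0,0,0],"delta_rot": [-6.6,0,0]},
    {"travel": [0,0,0],"delta_rot": [-6.6,0,0]},
    {"travel": [0,0,0],"delta_rot": [-6.6,0,0]},
    {"travel": [0,0,0],"delta_rot": [-6.6,0,0]},
    {"travel": [0,0,0],"delta_rot": [-6.6,0,0]},
    {"travel": [0,0,0],"delta_rot": [-6.6,0,0]},
    {"travel": [0,0,0],"delta_rot": [-6.6,0,0]},
    {"travel": [0,0,0],"delta_rot": [-6.6,0,0]},
    {"travel": [0,0,0],"delta_rot": [0,0,0]},
    {"travel": [0,0,0],"delta_rot": [0,0,0]},
  ],
)

```text
time: 10.63
tcp_pos: [0.5491, 0.029, 0.1335]
orientation: [-0.339, 1.545, 0.34]
force: [0.1, -0.4, 0.2]
opening: 0.502
```

```bash
python3 s.py; python3 - <<'E'
from h import *
d=grab('wrist','w8'); plan(W(0.2,70,42),YAW+np.radians(90-4.2))
E
```

```text
10.6333 fix [ 0.67 70.58] z 0.1335 F fix [np.float64(-0.11), np.float64(-0.45)] 0.18 M [ 0.002  0.012 -0.013] 0.502
t 10.6833 tcp [0.5493 0.0288 0.1335] shift [91.5, -0.4, -0.5] turn [[0.1, -0.0, -0.0], [-179.9, 0.0, -0.0]] tooly [-0.419  0.908  0.   ] toolz [ 0.908  0.419 -0.   ] F [-0.5 -0.5  0.4] M [ 0.03 -0.03  0.02] open 0.501 q6 [-0.13  0.12  1.96  0.    1.06 -2.14]
```

View pics/w8.png

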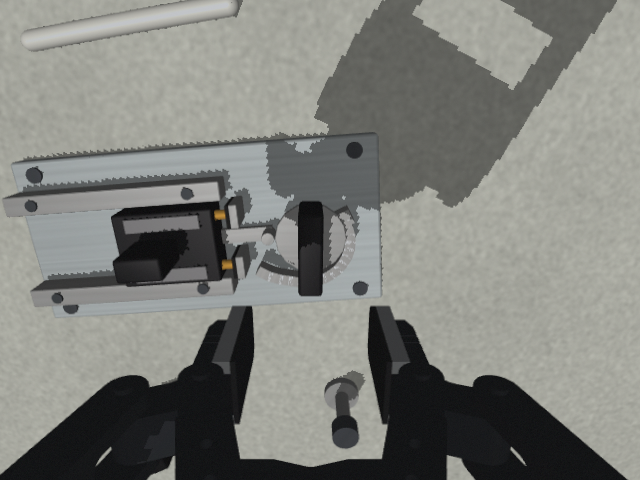

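The bar (311, 200..296) is centred and parallel between the jaws, and the gauge and posts are clear. Next: descend and grip.

Call:
arm_command(
  motion=[
    {"travel": [18,-0.4,-0.5],"delta_rot": [0,0,0]},
    {"travel": [20,0,0],"delta_rot": [0,0,0]},
    {"travel": [18,0,0],"delta_rot": [0,0,0]},
    {"travel": [15,0,0],"delta_rot": [0,0,0]},
    {"travel": [12,0,0],"delta_rot": [0,0,0]},
    {"travel": [7,0,0],"delta_rot": [0,0,0]},
    {"travel": [0,0,0],"delta_rot": [0,0,0]},
    {"travel": [0,0,0],"delta_rot": [0,0,0]},
  ],
)

```text
time: 11.35
tcp_pos: [0.5497, 0.0275, 0.0439]
orientation: [-0.34, 1.544, 0.34]
force: [0.1, -0.3, 0.7]
opening: 0.494
```

Call:
arm_command(
  motion=[
    {"travel": [0,0,0],"delta_rot": [0,0,0]},
    {"travel": [0,0,0],"delta_rot": [0,0,0]},
    {"travel": [0,0,0],"delta_rot": [0,0,0]},
    {"travel": [0,0,0],"delta_rot": [0,0,0]},
    {"travel": [0,0,0],"delta_rot": [0,0,0]},
    {"travel": [0,0,0],"delta_rot": [0,0,0]},
    {"travel": [0,0,0],"delta_rot": [0,0,0]},
  ],
  fingers=0,
  squeeze=90,
)

```text
time: 11.93
tcp_pos: [0.5497, 0.029, 0.0453]
orientation: [-0.337, 1.543, 0.342]
force: [-3.6, 5.1, 4.8]
opening: 0.134
```

```bash
python3 s.py;  python3 -c "
from h import *
plan(W(0.2,70,42),YAW+np.radians(90-4.2))"
```

```text
11.9333 fix [ 1.17 70.26] z 0.0453 F fix [np.float64(-0.71), np.float64(6.24)] 4.83 M [ 0.824  0.438 -0.193] 0.134
t 11.9333 tcp [0.5497 0.029  0.0453] shift [3.3, -0.3, -1.0] turn [[0.1, 0.1, -0.2], [-179.9, 0.2, 0.1]] tooly [-0.42   0.908  0.003] toolz [0.908 0.42  0.001] F [-3.6  5.1  4.8] M [ 0.82  0.44 -0.19] open 0.134 q6 [-0.13  0.25  2.    0.    0.89 -2.14]
```

Gripped: opening 11.4 mm on a 13 mm bar. I'll trim the small side force (+1 mm jaw axis) and start turning clockwise, which is positive about tool x.

Call:
arm_command(
  motion=[
    {"travel": [0,1,-0.5],"delta_rot": [0,0,0]},
    {"travel": [0,0,0],"delta_rot": [2,0,0]},
    {"travel": [0,0,0],"delta_rot": [4,0,0]},
    {"travel": [0,0,0],"delta_rot": [4,0,0]},
    {"travel": [0,0,0],"delta_rot": [4,0,0]},
    {"travel": [0,0,0],"delta_rot": [4,0,0]},
    {"travel": [0,0,0],"delta_rot": [2,0,0]},
  ],
)

```text
time: 12.52
tcp_pos: [0.5499, 0.0283, 0.0453]
orientation: [-0.065, 1.567, 0.065]
force: [-0.6, 2.2, 3.9]
opening: 0.128
```

```bash
cat >> s.py <<'E'
R=Ro.from_rotvec(o['orientation']).as_matrix(); a=(90-np.degrees(np.arctan2(R[1,1],R[0,1])-YAW))%360
print('bar angle est deg',round(a,2),'rad',round(np.radians(a),3),'F tool',(R.T@f).round(1),'tool off',(R.T@(W(0.3,70,44)-o['tcp_pos'])*1e3).round(1))
E
python3 s.py
```

```text
12.5167 fix [ 0.98 69.58] z 0.0453 F fix [np.float64(0.51), np.float64(2.22)] 3.89 M [0.305 0.073 0.136] 0.128
bar angle est deg 24.17 rad 0.422 F tool [-3.9  2.2 -0.4] tool off [ 1.3  0.1 -0.8]
```

The turn is smooth (0.14 N m). I'll carry on through the catch at 0.6 rad.

Call:
arm_command(
  motion=[
    {"travel": [0,0,0],"delta_rot": [4,0,0]},
    {"travel": [0,0,0],"delta_rot": [4,0,0]},
    {"travel": [0,0,0],"delta_rot": [4,0,0]},
    {"travel": [0,0,0],"delta_rot": [4,0,0]},
    {"travel": [0,0,0],"delta_rot": [4,0,0]},
    {"travel": [0,0,0],"delta_rot": [4,0,0]},
    {"travel": [0,0,0],"delta_rot": [4,0,0]},
    {"travel": [0,0,0],"delta_rot": [4,0,0]},
    {"travel": [0,0,0],"delta_rot": [4,0,0]},
  ],
)

```text
time: 13.27
tcp_pos: [0.5496, 0.027, 0.0453]
orientation: [0.425, 1.526, -0.428]
force: [-2.0, -3.8, 4.4]
opening: 0.129
```

```bash
python3 s.py; python3 v.py w9 0 0 640 480 1.2
```

```text
13.2667 fix [ 0.12 68.57] z 0.0453 F fix [np.float64(-3.61), np.float64(-2.31)] 4.44 M [-0.49   0.303  0.1  ] 0.129
bar angle est deg 60.13 rad 1.05 F tool [-4.4 -4.3  0.2] tool off [ 1.3  0.9 -1.2]
```

View pics/w9.png

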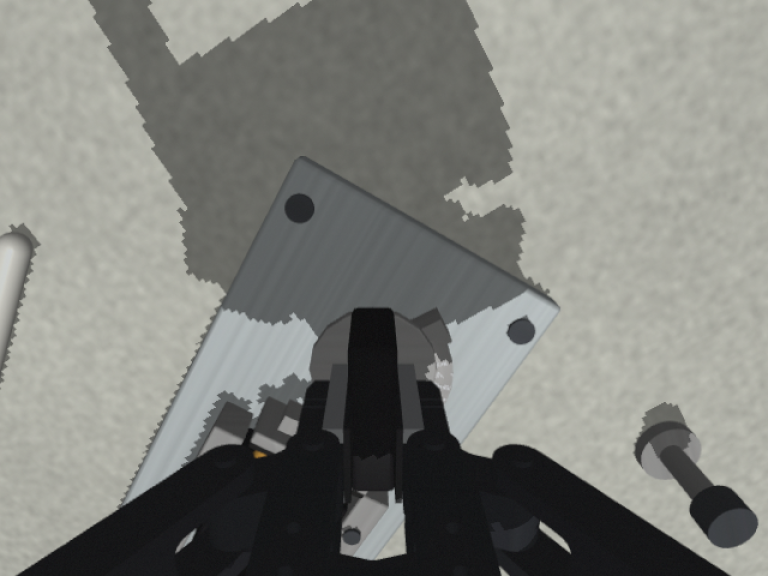

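The grip on the bar holds (bar at 375,400 between the pads). The pin is hidden by the fingers, and the gauge and pen are untouched. I'll trim -0.7 mm on the jaw axis and carry on.

Call:
arm_command(
  motion=[
    {"travel": [0,-0.7,0],"delta_rot": [4,0,0]},
    {"travel": [0,0,0],"delta_rot": [4,0,0]},
    {"travel": [0,0,0],"delta_rot": [4,0,0]},
    {"travel": [0,0,0],"delta_rot": [4,0,0]},
    {"travel": [0,0,0],"delta_rot": [4,0,0]},
    {"travel": [0,0,0],"delta_rot": [4,0,0]},
    {"travel": [0,0,0],"delta_rot": [4,0,0]},
    {"travel": [0,0,0],"delta_rot": [4,0,0]},
    {"travel": [0,0,0],"delta_rot": [4,0,0]},
    {"travel": [0,0,0],"delta_rot": [4,0,0]},
  ],
)

```text
time: 14.15
tcp_pos: [0.5485, 0.026, 0.0453]
orientation: [0.96, 1.346, -0.965]
force: [-4.2, -4.7, 7.0]
opening: 0.132
```

```bash
python3 s.py
```

```text
14.15 fix [-1.36 68.26] z 0.0453 F fix [np.float64(-5.99), np.float64(-2.1)] 7.03 M [-0.684  0.739  0.259] 0.132
bar angle est deg 100.01 rad 1.746 F tool [-7.  -5.5  3.1] tool off [ 1.3  1.3 -2. ]
```

Call:
arm_command(
  motion=[
    {"travel": [0,0,0],"delta_rot": [4,0,0]},
    {"travel": [0,0,0],"delta_rot": [4,0,0]},
    {"travel": [0,0,0],"delta_rot": [4,0,0]},
    {"travel": [0,0,0],"delta_rot": [4,0,0]},
    {"travel": [0,0,0],"delta_rot": [4,0,0]},
  ],
)

```text
time: 14.57
tcp_pos: [0.5477, 0.0259, 0.0453]
orientation: [1.219, 1.2, -1.227]
force: [-6.2, -5.3, 9.9]
opening: 0.133
```

```bash
python3 s.py; python3 - <<'E'
from h import *
for n in('scene','top'):
    d=grab(n); c=proj(d,W(0,40,35))[0].astype(int); print(n,c)
    cv2.imwrite(f'pics/x_{n}.png',cv2.resize(d['color'][c[1]-50:c[1]+50,c[0]-65:c[0]+65,::-1],None,fx=5,fy=5,interpolation=2))
E
```

```text
14.5667 fix [-2.08 68.53] z 0.0453 F fix [np.float64(-7.98), np.float64(-1.68)] 9.91 M [-0.739  1.073  0.201] 0.133
bar angle est deg 119.99 rad 2.094 F tool [-9.9 -6.1  5.5] tool off [ 1.3  1.3 -2.5]
scene [343 237]
top [333 266]
```

View pics/x_scene.png

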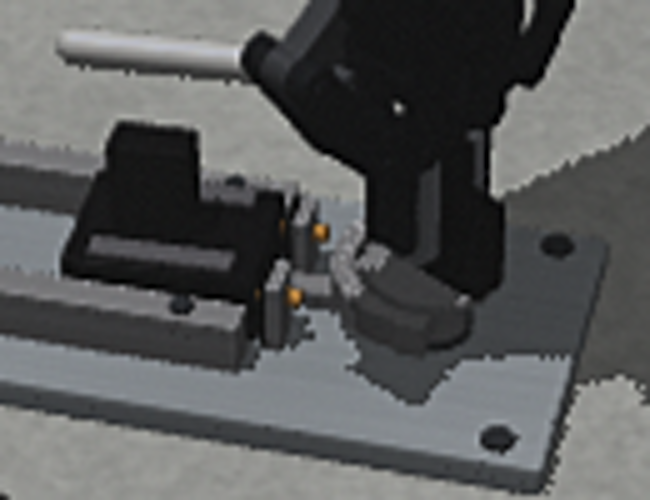

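The module is drawn in: the posts are almost at its front face and the hook is round the pin. That was my 12th picture, so I go by numbers now. The grip sits ~2 mm off-axis along the bar, so I'll trim the side load and continue in smaller steps.

Call:
arm_command(
  motion=[
    {"travel": [-0.5,-0.7,0.7],"delta_rot": [2,0,0]},
    {"travel": [-0.5,-0.7,0.6],"delta_rot": [2,0,0]},
    {"travel": [0,0,0],"delta_rot": [2,0,0]},
    {"travel": [0,0,0],"delta_rot": [2,0,0]},
    {"travel": [0,0,0],"delta_rot": [2,0,0]},
  ],
)

```text
time: 15.08
tcp_pos: [0.5473, 0.0259, 0.0454]
orientation: [1.35, 1.11, -1.349]
force: [-0.1, -0.8, 0.8]
opening: 0.129
```

```bash
python3 s.py
```

```text
15.0833 fix [-2.45 68.73] z 0.0454 F fix [np.float64(-0.47), np.float64(-0.69)] 0.78 M [-0.146  0.137  0.245] 0.129
bar angle est deg 129.97 rad 2.268 F tool [-0.8  0.1  0.8] tool off [ 1.4  1.3 -2.7]
```

Call:
arm_command(
  motion=[
    {"travel": [0,0,0],"delta_rot": [2,0,0]},
    {"travel": [0,0,0],"delta_rot": [2,0,0]},
    {"travel": [0,0,0],"delta_rot": [2,0,0]},
    {"travel": [0,0,0],"delta_rot": [0,0,0]},
  ],
)

```text
time: 15.42
tcp_pos: [0.547, 0.0259, 0.0454]
orientation: [1.424, 1.053, -1.425]
force: [-2.1, -1.2, 2.0]
opening: 0.126
```

```bash
python3 s.py
```

```text
15.4167 fix [-2.64 68.92] z 0.0454 F fix [np.float64(-2.4), np.float64(-0.0)] 1.99 M [-0.212  0.29  -0.014] 0.126
bar angle est deg 135.97 rad 2.373 F tool [-2.  -1.7  1.7] tool off [ 1.4  1.3 -2.9]
```

Side loads are nearly gone. I'll read the torque while moving, since at rest it relaxes.

Call:
arm_command(
  motion=[
    {"travel": [0,-0.3,0.3],"delta_rot": [2,0,0]},
    {"travel": [0,0,0],"delta_rot": [2,0,0]},
  ],
)

```text
time: 15.58
tcp_pos: [0.5469, 0.026, 0.0454]
orientation: [1.475, 1.012, -1.474]
force: [-0.3, 0.9, 2.4]
opening: 0.132
```

```bash
python3 s.py
```

```text
15.5833 fix [-2.75 69.01] z 0.0454 F fix [np.float64(0.19), np.float64(0.88)] 2.39 M [0.06  0.169 0.244] 0.132
bar angle est deg 139.97 rad 2.443 F tool [-2.4 -0.5 -0.7] tool off [ 1.4  1.2 -3. ]
```

Call:
arm_command(
  motion=[
    {"travel": [0,0,0],"delta_rot": [1.5,0,0]},
    {"travel": [0,0,0],"delta_rot": [1.5,0,0]},
  ],
)

```text
time: 15.75
tcp_pos: [0.5468, 0.026, 0.0454]
orientation: [1.511, 0.98, -1.51]
force: [-1.2, 0.8, 2.9]
opening: 0.13
```

```bash
python3 s.py
```

```text
15.75 fix [-2.81 69.1 ] z 0.0454 F fix [np.float64(-0.68), np.float64(1.24)] 2.91 M [0.027 0.21  0.195] 0.13
bar angle est deg 142.94 rad 2.495 F tool [-2.9 -1.4 -0.2] tool off [ 1.4  1.2 -3. ]
```

Call:
arm_command(
  motion=[
    {"travel": [0,0,0],"delta_rot": [1.5,0,0]},
    {"travel": [0,0,0],"delta_rot": [1.5,0,0]},
  ],
)

```text
time: 15.92
tcp_pos: [0.5467, 0.0261, 0.0454]
orientation: [1.547, 0.948, -1.547]
force: [-1.2, 0.5, 1.8]
opening: 0.131
```

```bash
python3 s.py
```

```text
15.9167 fix [-2.88 69.21] z 0.0454 F fix [np.float64(-0.77), np.float64(1.03)] 1.75 M [0.01  0.232 0.274] 0.131
bar angle est deg 145.93 rad 2.547 F tool [-1.8 -1.3  0.1] tool off [ 1.4  1.1 -3.1]
```

Call:
arm_command(
  motion=[
    {"travel": [0,0,0],"delta_rot": [1.5,0,0]},
    {"travel": [0,0,0],"delta_rot": [1.5,0,0]},
  ],
)

```text
time: 16.08
tcp_pos: [0.5466, 0.0261, 0.0454]
orientation: [1.583, 0.914, -1.583]
force: [-2.6, 0.5, 2.5]
opening: 0.131
```

```bash
python3 s.py
```

```text
16.0833 fix [-2.94 69.29] z 0.0454 F fix [np.float64(-2.06), np.float64(1.74)] 2.48 M [0.021 0.284 0.232] 0.131
bar angle est deg 148.93 rad 2.599 F tool [-2.5 -2.6  0.9] tool off [ 1.4  1.1 -3.1]
```

Call:
arm_command(
  motion=[
    {"travel": [0,0,0],"delta_rot": [1.5,0,0]},
    {"travel": [0,0,0],"delta_rot": [1.5,0,0]},
  ],
)

```text
time: 16.25
tcp_pos: [0.5466, 0.0262, 0.0454]
orientation: [1.619, 0.88, -1.619]
force: [-2.9, 0.2, 3.2]
opening: 0.133
```

```bash
python3 s.py
```

```text
16.25 fix [-2.97 69.36] z 0.0454 F fix [np.float64(-2.42), np.float64(1.57)] 3.21 M [0.116 0.331 0.326] 0.133
bar angle est deg 151.9 rad 2.651 F tool [-3.2 -2.5  1.4] tool off [ 1.4  1.  -3.2]
```

Call:
arm_command(
  motion=[
    {"travel": [0,-0.2,0.2],"delta_rot": [1.5,0,0]},
    {"travel": [0,0,0],"delta_rot": [1.5,0,0]},
  ],
)

```text
time: 16.42
tcp_pos: [0.5464, 0.0262, 0.0453]
orientation: [1.655, 0.843, -1.654]
force: [-0.7, 0.2, 1.6]
opening: 0.127
```

```bash
python3 s.py
```

```text
16.4167 fix [-3.04 69.46] z 0.0453 F fix [np.float64(-0.56), np.float64(0.52)] 1.65 M [0.153 0.209 0.399] 0.127
bar angle est deg 154.89 rad 2.703 F tool [-1.6 -0.7  0.3] tool off [ 1.3  0.9 -3.3]
```

The torque is rising (0.33, then 0.40 N m), so I'll take 1.5° steps and aim for about 0.55.

Call:
arm_command(
  motion=[
    {"travel": [0,0,0],"delta_rot": [1.5,0,0]},
  ],
)

```text
time: 16.5
tcp_pos: [0.5464, 0.0262, 0.0454]
orientation: [1.672, 0.825, -1.672]
force: [-0.1, 1.2, 2.5]
opening: 0.127
```

```bash
python3 s.py
```

```text
16.5 fix [-3.05 69.48] z 0.0454 F fix [np.float64(0.51), np.float64(1.11)] 2.52 M [0.156 0.191 0.476] 0.127
bar angle est deg 156.38 rad 2.729 F tool [-2.5 -0.8 -0.9] tool off [ 1.4  0.9 -3.3]
```

Call:
arm_command(
  motion=[
    {"travel": [0,0,0],"delta_rot": [1.5,0,0]},
  ],
)

```text
time: 16.58
tcp_pos: [0.5464, 0.0262, 0.0454]
orientation: [1.69, 0.807, -1.69]
force: [-1.6, 0.8, 2.0]
opening: 0.128
```

```bash
python3 s.py
```

```text
16.5833 fix [-3.09 69.52] z 0.0454 F fix [np.float64(-1.02), np.float64(1.42)] 1.98 M [0.195 0.27  0.504] 0.128
bar angle est deg 157.87 rad 2.755 F tool [-2.  -1.7  0.4] tool off [ 1.4  0.8 -3.3]
```

Call:
arm_command(
  motion=[
    {"travel": [0,0,0],"delta_rot": [1.5,0,0]},
  ],
)

```text
time: 16.67
tcp_pos: [0.5464, 0.0263, 0.0454]
orientation: [1.707, 0.788, -1.707]
force: [-1.2, 0.5, 3.3]
opening: 0.131
```

```bash
python3 s.py
```

```text
16.6667 fix [-3.09 69.53] z 0.0454 F fix [np.float64(-0.78), np.float64(0.97)] 3.31 M [0.294 0.292 0.581] 0.131
bar angle est deg 159.35 rad 2.781 F tool [-3.3 -1.2  0.4] tool off [ 1.4  0.8 -3.3]
```

0.58 N m at 2.78 rad is firmly tight. I'll let go and rise.

Call:
arm_command(
  motion=[
    {"travel": [0,0,0],"delta_rot": [0,0,0]},
    {"travel": [0,0,0],"delta_rot": [0,0,0]},
    {"travel": [0,0,0],"delta_rot": [0,0,0]},
    {"travel": [0,0,0],"delta_rot": [0,0,0]},
    {"travel": [-8,0,0],"delta_rot": [0,0,0]},
    {"travel": [-15,0,0],"delta_rot": [0,0,0]},
    {"travel": [-20,0,0],"delta_rot": [0,0,0]},
    {"travel": [-25,0,0],"delta_rot": [0,0,0]},
    {"travel": [-25,0,0],"delta_rot": [0,0,0]},
    {"travel": [-25,0,0],"delta_rot": [0,0,0]},
    {"travel": [0,0,0],"delta_rot": [0,0,0]},
    {"travel": [0,0,0],"delta_rot": [0,0,0]},
    {"travel": [0,0,0],"delta_rot": [0,0,0]},
    {"travel": [0,0,0],"delta_rot": [0,0,0]},
  ],
  fingers=0.45,
)

```text
time: 17.83
tcp_pos: [0.5452, 0.0261, 0.1613]
orientation: [1.707, 0.788, -1.712]
force: [-0.7, -0.1, -0.6]
opening: 0.45
```

```bash
python3 s.py; python3 - <<'E'
from h import *
d=grab('wrist','w10'); c=d['color'].astype(int)
print('bar, rib expected px',proj(d,[W(-1,70.4,68),W(0,-14.5,68),W(0,21.5,36)]).round(0).tolist())
m=(c.sum(2)<130).astype(np.uint8); m[330:]=0
for k in cv2.findContours(m,0,2)[0]:
    if cv2.contourArea(k)>300:
        r=cv2.minAreaRect(k); b=cv2.boxPoints(r); P=ray(d,np.r_[b,[r[0]]],[.068]*5)
        print('dark',[np.round(x,1) for x in r],'fix',[fxy(p).tolist() for p in P])
hsv=cv2.cvtColor(d['color'],cv2.COLOR_RGB2HSV)
m=((hsv[:,:,1]>120)&(hsv[:,:,0]>10)&(hsv[:,:,0]<30)&(hsv[:,:,2]>60)).astype(np.uint8)
n,l,s,ct=cv2.connectedComponentsWithStats(m)
for i in range(1,n):
    if s[i,4]>5: print('brass',ct[i].round(1),s[i,4],fxy(ray(d,[ct[i]],[.028])[0]))
t=grab('top')
print('bystanders expected still', [proj(t,p).round(0).tolist() for p in([.727,-.0043,.05],[.6629,.1081,.048],[.4806,-.1178,.01])])
t0=cv2.imread('pics/top1.png')[:,:,::-1].astype(int)
df=(abs(t['color'].astype(int)-t0).sum(2)>90)
for n,(x0,y0,x1,y1) in dict(spare=(315,145,362,195),gauge=(262,195,288,222),pen=(368,292,440,342)).items(): print(n,'changed px',df[y0:y1,x0:x1].sum())
E
```

```text
17.8333 fix [-4.18 69.97] z 0.1613 F fix [np.float64(-0.65), np.float64(0.27)] -0.62 M [0.018 0.006 0.018] 0.45
bar angle est deg 159.53 rad 2.784 F tool [ 0.6 -0.5  0.5] tool off [117.3   1.8  -4.4]
bar, rib expected px [[311.0, 237.0], [444.0, 282.0], [381.0, 245.0]]
dark [array([418.5, 257.6]), array([102.3,  73.2]), np.float64(21.8)] fix [[-12.28, 36.93], [31.64, 38.49], [30.33, -22.88], [-15.29, -27.96], [9.21, 6.81]]
dark [array([311.6, 229.8]), array([84. , 22.3]), np.float64(88.5)] fix [[23.65, 86.83], [28.33, 75.3], [-18.63, 55.85], [-23.66, 68.15], [3.19, 71.84]]
dark [array([570.,  66.]), array([ 78., 130.]), np.float64(90.0)] fix [[138.19, 18.14], [163.68, -45.05], [130.46, -66.41], [104.28, 0.21], [134.26, -22.66]]
brass [519.4  39.9] 16 [145.93  -6.82]
brass [514.2  94.4] 17 [117.1  -18.73]
brass [374.1 215.5] 87 [15.2  31.92]
brass [355.8 257.5] 81 [-16.81  31.88]
bystanders expected still [[[340.0, 167.0]], [[271.0, 204.0]], [[403.0, 317.0]]]
spare changed px 0
gauge changed px 0
pen changed px 355
```

```bash
python3 - <<'E'
from h import *
s0=cv2.imread('pics/scene1.png')[:,:,::-1]; s=grab('scene'); t=grab('top'); t0=cv2.imread('pics/top1.png')[:,:,::-1]
for n,a,b,(x0,y0,x1,y1) in(('scene',s0,s['color'],(282,186,372,210)),('top',t0,t['color'],(366,292,440,342))):
    for im in(a,b):
        g=cv2.cvtColor(im,cv2.COLOR_RGB2GRAY)[y0:y1,x0:x1]
        e=cv2.Canny(g,60,150); ys,xs=np.nonzero(e); 
        loc=g.astype(float)-cv2.medianBlur(g,31)
        m=loc>18; yy,xx=np.nonzero(m); print(n,m.sum(),(xx.mean()+x0).round(1),(yy.mean()+y0).round(1),'edges',len(xs),xs.mean().round(1),ys.mean().round(1))
d=grab('wrist'); 
g=cv2.cvtColor(d['color'],cv2.COLOR_RGB2GRAY)
# pen ends predicted from first pictures
w=t; P=ray(t,[[374,335],[433,298]],[.008]*2); print('pen ends in wrist px',proj(d,P).round(0).tolist(), g[400:401,0:2])
cv2.imwrite('pics/diff.png',abs(t['color'].astype(int)-t0).clip(0,255).astype(np.uint8))
df=abs(t['color'].astype(int)-t0.astype(int)).sum(2)[292:342,368:440]; sg=(t['color'].astype(int)-t0.astype(int)).sum(2)[292:342,368:440]
print('brighter',(sg>90).sum(),'darker',(sg<-90).sum())
E
```

```text
scene 189 325.6 196.9 edges 237 43.6 14.1
scene 194 325.6 196.9 edges 230 44.1 13.9
top 0 nan nan edges 220 35.9 25.2
top 53 395.0 319.9 edges 283 30.9 25.0
pen ends in wrist px [[296.0, 374.0], [432.0, 407.0]] [[92 92]]
brighter 0 darker 355<stdin>:8: RuntimeWarning: Mean of empty slice.
  ret = ret.dtype.type(ret / rcount)
```

The pen is unmoved: its centroid in the scene view is still (325.6, 196.9). The changed pixels in the top view are only darker, which fits the arm's shadow. The cam held at about 158° after release and the module is drawn in. Handing in.

```bash
python3 -c "
from h import *
env.job_done(); print(env.get_obs()['time'])"
```

```text
the job is handed in; nothing more can be done
the job is handed in; nothing more can be done
```

The module is drawn in and locked by the cam, and I handed the job in at about 18 s of the 72 s allowed.

- **Slide:** I moved the module about 48 mm along its rails until the force along the slide jumped by about 2 N. The picture showed the probe tips on the module's brass pads and the pin in the hook mouth. I let go there.
- **Cam:** I turned the cam clockwise by its grip bar until the torque rose from about 0.2 to 0.58 N m, at about 2.78 rad. That is inside the firmly-tight range, so I stopped, released and lifted clear.

**Last checks:**
- **Cam and module:** the bar stayed at about 158° after release. The probes stick out behind the posts, so they are pushed in. The tool force was near zero.
- **Bystanders:** the spare and gauge showed no changed pixels. The pen did show changes in the top view, but only darker ones, which I take to be the arm's shadow. In the scene view it had not moved.

**Not confirmed or off:**
- **Hook force and closing picture:** I did not measure the hook-on-pin force directly; I only inferred it from the torque. I had no picture views left for a close-up after the release.
- **Slide distance:** my first estimate was 44 mm, about 4 mm short.
- **Grip on the bar:** it sat about 2 mm off the cam axis. That caused side loads of up to about 8 N, which I trimmed out during the turn.

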